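# Clear the stacked tins off the scale

### The job

The scale is needed for weighing, so take the stack on it apart: set each tin flat and squarely inside the tray lined in the colour of its lid, lengthwise as the tray lies, and stand the date stamp upright in the middle of the ink pad. Keep the tins and the stamp upright the whole time, and leave the spice jar where it stands.

Things in the scene. Friction and masses are not known exactly. Their poses are not given: they have to be found in the camera images.
- blue_tin: Loose lidded metal tin with a blue lid and bare metal sides, lid fixed on, largest, bottom of the stack: 124 long (its x) x 60 wide (its y) x 40 mm high (z up). Origin at the centre of its underside. Grip it across its width, near the top (about 30 mm above its underside), so that the fingertips stay above the tray's lip.
- yellow_tin: Loose lidded metal tin with a yellow lid and bare metal sides, lid fixed on, middle-sized, second from the bottom: 94 long (its x) x 54 wide (its y) x 40 mm high (z up). Origin at the centre of its underside. Grip it across its width, near the top (about 30 mm above its underside), so that the fingertips stay above the tray's lip.
- red_tin: Loose lidded metal tin with a red lid and bare metal sides, lid fixed on, smallest, third from the bottom, under the stamp: 64 long (its x) x 46 wide (its y) x 40 mm high (z up). Origin at the centre of its underside. Grip it across its width, near the top (about 30 mm above its underside), so that the fingertips stay above the tray's lip.
- blue_tray: Fixed shallow light-wood tray lined in blue: outside 148 (x) x 84 (y) mm, floor 3 mm thick, walls 3 mm thick and 8 mm high over the table; its inside is 142 x 78 mm, 9 mm more than the blue tin on each side. Origin at the centre of its underside; x along its length, z up.
- yellow_tray: Fixed shallow light-wood tray lined in yellow: outside 118 (x) x 78 (y) mm, floor 3 mm thick, walls 3 mm thick and 8 mm high over the table; its inside is 112 x 72 mm, 9 mm more than the yellow tin on each side. Origin at the centre of its underside; x along its length, z up.
- red_tray: Fixed shallow light-wood tray lined in red: outside 88 (x) x 70 (y) mm, floor 3 mm thick, walls 3 mm thick and 8 mm high over the table; its inside is 82 x 64 mm, 9 mm more than the red tin on each side. Origin at the centre of its underside; x along its length, z up.
- date_stamp: Loose self-standing hand stamp on top of the stack: black foot 24 (x) x 42 (y) x 22 mm high, thin neck, round brown knob 24 mm thick from 34 to 64 mm above the underside; grip it by the knob. Origin at the centre of its underside, z up.
- ink_pad: Fixed ink pad: bright metal case 64 (x) x 84 (y) mm, with a black pad 52 (x) x 70 (y) mm whose top is 12 mm above the table. Origin at the centre of its underside, z up.
- scale: Fixed flat kitchen scale, 160 (x) x 210 (y) x 17 mm high, silver pan; the stack of tins stands on its pan. Origin at the centre of its underside.
- spice_jar: Bystander: loose jar with a red cap standing behind the scale, 45 mm across, 106 mm tall. Origin at the centre of its underside. To be left alone.
Mind the look-alikes: they are no part of the job. What is shaped like the yellow_tin but purple is not meant.

How it is judged (in metres and radians):
At the end, for the whole second after the job is handed in: Each tin lies flat in its own colour's tray, centred within 12 mm each way and aligned within 0.2 rad; the stamp stands upright on the ink pad within 15 mm of its centre; all released and at rest; the jar upright within 20 mm of its start (x of blue_tin in the frame of blue_tray between -0.012 and 0.012 m and y of blue_tin in the frame of blue_tray between -0.012 and 0.012 m and z of blue_tin in the frame of blue_tray between -0.001 and 0.007 m and angle between each of blue_tin, yellow_tin, red_tin, date_stamp's own z axis and vertical below 0.06 rad and angle between the x axis of blue_tin and the x axis of blue_tray, either way round below 0.2 rad and linear speed of each of blue_tin, yellow_tin, red_tin, date_stamp below 0.02 m/s and x of yellow_tin in the frame of yellow_tray between -0.012 and 0.012 m and y of yellow_tin in the frame of yellow_tray between -0.012 and 0.012 m and z of yellow_tin in the frame of yellow_tray between -0.001 and 0.007 m and angle between the x axis of yellow_tin and the x axis of yellow_tray, either way round below 0.2 rad and x of red_tin in the frame of red_tray between -0.012 and 0.012 m and y of red_tin in the frame of red_tray between -0.012 and 0.012 m and z of red_tin in the frame of red_tray between -0.001 and 0.007 m and angle between the x axis of red_tin and the x axis of red_tray, either way round below 0.2 rad and horizontal distance between date_stamp and ink_pad below 0.015 m and z of date_stamp in the frame of ink_pad between 0.008 and 0.016 m and distance of spice_jar from where it was at the start of the episode below 0.02 m and angle between spice_jar's own z axis and vertical below 0.1 rad); the robot touches nothing.
It fails at once if a tin or the stamp is tipped over (more than 0.6 rad) (angle between any of blue_tin, yellow_tin, red_tin, date_stamp's own z axis and vertical above 0.6 rad).
It fails at once if the spice jar is pushed away or tipped (distance of spice_jar from where it was at the start of the episode above 0.03 m or angle between spice_jar's own z axis and vertical above 0.3 rad).
It also fails if it takes over 109 s, if anything falls off the work surface, if the arm or the gripper's body presses on something with over 40 N, if the wrist force passes 120 N, or if a joint passes its speed limit or range.

### The arm

A 6-joint arm with a two-finger parallel gripper is mounted at the origin on a cart in front of the work surface, level with it; the furniture and walls round the work are solid. World frame = base frame: x ahead of the robot, y to its left, z up, the work surface at z = 0. Lengths are in mm, angles in rad, forces in N, time in s.
With the tool pointing down it reaches from about 275 to 750 mm from the base axis. Payload 10.2 kg.
Tool frame: the origin (TCP) lies between the finger pads; the fingertips stand 17 mm ahead of it and the grasp point (between the pads) lies 2 mm behind it (tips_ahead is the distance from the TCP to the fingertips, in mm); z points along the fingers, y is the line along which they close (so a half turn about z gives the same grasp; the last joint's range is limited). The gripper opens to 85 mm and grips with 20 to 120 N. Pads are 22 mm wide; open, the fingers measure 114 mm over their backs; the gripper's body (76 mm by 85 mm) begins 54 mm behind the grasp point. The pads swing forward as they close: fully open they stand 13 mm farther back than shut.
Start: joints at [-1.541, 0.313, 1.498, -0, 1.331, -0.223], TCP at [131.297, -508.323, 248.294] pointing down, gripper open.
Joint ranges: [-2.94, 2.94], [-0.97, 2.17], [0.19, 2.56], [-1.23, 4.37], [0.02, 3.11], [-2.88, 2.88]. Speed limits (rad/s): [2.39, 2.39, 3.01, 3.14, 3.14, 3.14].

### API

Orientations are given as a unit quaternion [w, x, y, z].
In Python, from rig import sense, capture, finish_job, boxes_of, tips_ahead gives the robot as it stands.
- The arm moves only by the tool drive_tool, never from a script. Its argument "commands" is text: rows parted by semicolons, each of 7 numbers parted by spaces: the shift along the world's x, y, z in units of 0.1 m (1.0 is 0.1 m), then the turn, a rotation vector about the world's x, y, z in units of pi/4 rad (1.0 is pi/4 rad), then the opening in per cent of the stroke, from 0 (shut) to 100 (fully open). A call has 1 to 20 rows; each row shifts and turns the commanded pose from where the row before left it; what a row does not reach is not made up. A row lasts 1/12 s, in which the tool goes at most 41.7 mm and 7.16 degrees, less where a joint would pass 70% of its speed; a pose out of reach is approached as far as the arm can. A call with a number of a shift or a turn outside -1 to 1 is refused whole. A call with a gripper value outside its range is refused whole. The fingers move at their own pace and stop on an object; "force" is the grip in N (left out, the last holds). Time passes only in rows, so rows that do not move let the fingers close. It gives the time, the measured TCP pose, the force, the opening and the grip force at its end, in the units of the state.
- sense(): the state, without advancing time (a new reading comes with each control period).
- capture(name): name is "side" or "top"; returns a dict with "pixels" (480x640x3 uint8, blue, green, red), "fov_y" (degrees; the focal length in pixels is half the picture's height over the tangent of half this angle, whatever the lens; pixels are square), "cx", "cy" (the principal point, pixels), "k1" (the pictures are not rectified: a ray, as slopes to the right and down, at radius r is drawn at 1 + k1 r^2 times it, then the intrinsics apply), "position" and "attitude" of the camera in the world. Camera axes: x right, y down, z forward; pixel columns grow to the right and rows downward; lengths in mm; the calibration is good to about 2 mm. A picture is of the moment at which its call begins. There is no depth.
- finish_job(): hands the job in; it is judged then, once.
Trained networks look in a picture, given as the dict that the camera call returned (one of the last four; its "shot" number tells which), for a name from the list of things; names that differ only in an ending like _2 or _b are one class to them, and where a whole thing is asked for, a point or a joint stands for the part that bears it (a point fixed in the world has none). Each returns a list of dicts, best first, with "confidence" (0 to 1); they miss things now and then, are a little off and sometimes report something else, mostly with a low value. They report only what shows in the picture. A call takes as long as a camera call. They do not tell look-alikes from the thing itself.
- boxes_of(picture, name): "position" ([column, row] in pixels, amid what is visible of it).
The state is a dict: "time_s": time; "joints": joint angles; "dq": joint speeds; "tau": joint torques, N m; "eef_pos": TCP position; "ee_rot": TCP orientation; "force": force on the tool from outside, world axes, zero at the start; "wrist_torque": the same for the moment, N m; "grip_width": opening from 0.0 (shut) to 1.0 (fully open); "grip_force": force on a finger pad.
Only numpy, scipy, OpenCV 4.12 (cv2) and the standard library are available. Lean on these libraries where they do the work, as an engineer would, in place of code of your own. Each camera call takes 0.05 s, during which the arm holds its last target. There are 200 camera calls.

## Working session

There is one attempt and no reset: what is moved stays moved. The work goes in short steps, Python scripts to look and compute and a tool call to move; the robot and the scene stay as the last step left them, time stands still between calls to the robot, and variables do not carry over. Pictures are saved under pics/ and viewed, at most 14 in all, crops included, and the job is handed in when it is done.

Besides the shell and the picture viewer there is one more tool, called by a JSON object that holds its "name" and its "arguments", one argument or row to a line. drive_tool: Moves the arm, as the interface text tells. Shifts and turns lie within -1 to 1; 1 stands for 0.1 m of shift or pi/4 rad of turn. Its arguments: {"type":"object","properties":{"commands":{"type":"string"},"force":{"type":"number"}},"required":["commands"]}

```bash
ls; mkdir -p pics; python3 - <<'E'
from rig import sense,capture,boxes_of,tips_ahead
import cv2
print(sense()); print(tips_ahead if not callable(tips_ahead) else tips_ahead())
for n in ("side","top"):
    p=capture(n); cv2.imwrite(f"pics/{n}0.png",p["pixels"])
    print({k:v for k,v in p.items() if k!="pixels"})
    for o in "blue_tin yellow_tin red_tin blue_tray yellow_tray red_tray date_stamp ink_pad scale spice_jar".split():
        print(o,[( [round(x) for x in b["position"]],round(b["confidence"],2)) for b in boxes_of(p,o)])
E
```

```text
pics
{'time_s': 0.0, 'joints': array([-1.54140477e+00,  3.13466063e-01,  1.49841822e+00, -3.75508024e-05,
        1.33097101e+00, -2.23401941e-01]), 'dq': array([ 0.00044457,  0.00051029,  0.00050622, -0.00083451, -0.00103265,
       -0.00053146]), 'tau': array([ 1.08189262e-03, -4.12265217e+01, -2.59742510e+01, -9.03037312e-05,
        4.13282964e-03, -5.90576761e-07]), 'eef_pos': array([ 131.27944144, -508.09098718,  247.7339348 ]), 'ee_rot': array([-6.30114343e-04,  9.92021799e-01,  1.26064872e-01,  4.29954602e-05]), 'force': array([-1.08608354,  0.49991238, -0.01991813]), 'wrist_torque': array([-0.01303412,  0.02872817,  0.04729914]), 'grip_force': 0.0, 'grip_width': 0.9975840491337138}
17.0
{'fov_y': 48.727897896551674, 'cx': 316.86032863009694, 'cy': 236.81332939561133, 'k1': -0.12845231939510246, 'position': array([1410.95065574,  423.11478679,  734.10048024]), 'attitude': array([-0.2505239 ,  0.45157837,  0.75680885, -0.40069331]), 'shot': 1}
blue_tin [([315, 273], 0.67)]
yellow_tin [([388, 361], 0.91), ([316, 255], 0.77)]
red_tin [([319, 238], 0.94)]
blue_tray [([270, 223], 0.76)]
yellow_tray [([222, 255], 0.86), ([451, 330], 0.21), ([319, 238], 0.19)]
red_tray [([426, 269], 0.96)]
date_stamp [([320, 217], 0.73)]
ink_pad [([454, 328], 0.55)]
scale [([330, 276], 0.93), ([316, 254], 0.21)]
spice_jar [([310, 326], 0.96)]
{'fov_y': 56.974304056958694, 'cx': 312.3531999673797, 'cy': 232.12414540485307, 'k1': -0.0391576618367941, 'position': array([ 463.12734131,  -14.75168164, 1212.19702729]), 'attitude': array([-0.04379137,  0.71076334, -0.70131018,  0.03258552]), 'shot': 2}
blue_tin [([317, 222], 0.51)]
yellow_tin [([231, 174], 0.79), ([311, 227], 0.62), ([315, 250], 0.56)]
red_tin [([311, 229], 0.64)]
blue_tray []
yellow_tray [([404, 226], 0.95)]
red_tray [([238, 293], 0.56)]
date_stamp [([314, 236], 0.63)]
ink_pad [([202, 229], 0.69)]
scale [([328, 264], 0.81)]
spice_jar []
```

View pics/side0.png

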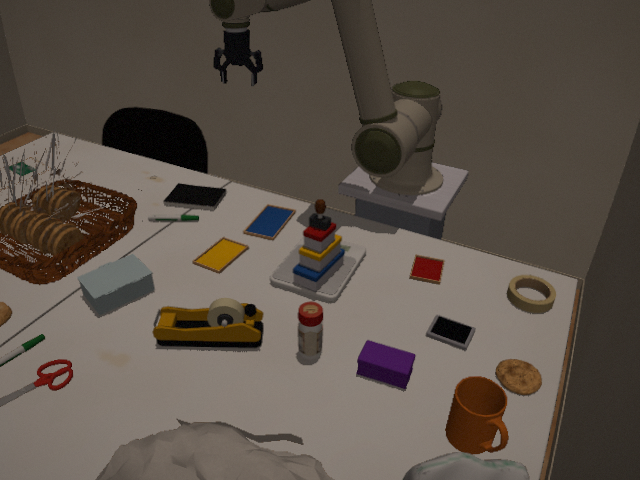

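View pics/top0.png

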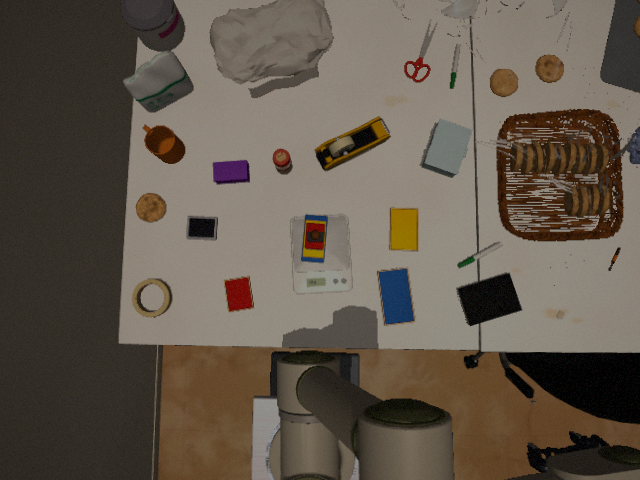

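The side view shows the stack at about (320,240). The trays are blue (270,222), yellow (221,254) and red (427,269), the pad is at (451,330) and the jar at (310,328). The top view shows the stack at (314,237). There the trays are blue (395,296), yellow (404,229) and red (239,293), the pad is at (202,228) and the jar at (282,159).

Possible mix-ups:
- **Yellow tin:** the purple tin at top (231,172) is the decoy. The tape dispenser at (352,145) is also yellow. The one I want is the middle layer of the stack, under the red lid.
- **Ink pad:** the black notebook at (489,299) could be taken for it. The pad with the metal case is at (202,228).

```bash
cat > h.py <<'E'
import numpy as np, cv2
from scipy.spatial.transform import Rotation as R
from rig import sense,capture,boxes_of
def cam(p):
    f=240/np.tan(np.radians(p["fov_y"]/2)); w,x,y,z=p["attitude"]
    return np.array([[f,0,p["cx"]],[0,f,p["cy"]],[0,0,1]]),np.array([p["k1"],0,0,0,0.]),R.from_quat([x,y,z,w]).as_matrix()
def w(p,px,h):
    K,D,M=cam(p); px=np.asarray(px,float).reshape(-1,1,2)
    # k1 model applies to undistorted radius = OpenCV's
    n=cv2.undistortPointsIter(px,K,D,None,None,(3,50,1e-9)).reshape(-1,2)
    d=np.c_[n,np.ones(len(n))]@M.T; c=p["position"]
    return (c+d*((h-c[2])/d[:,2])[:,None])[:,:2]
def proj(p,X):
    K,D,M=cam(p); q=(np.asarray(X,float).reshape(-1,3)-p["position"])@M
    return cv2.projectPoints(q,np.zeros(3),np.zeros(3),K,D)[0].reshape(-1,2)
H=dict(red=[(0,8),(172,180)],yellow=[(20,32)],blue=[(100,118)])
def mask(p,c):
    h=cv2.cvtColor(p["pixels"],cv2.COLOR_BGR2HSV); m=0
    for a,b in H[c]: m=m|cv2.inRange(h,(a,120,60),(b,255,255))
    return m
def rect(p,c,px,h,r):
    """minAreaRect in the plane z=h of colour c within r pixels of px -> centre, long, short, angle of the long side"""
    m=mask(p,c); k=np.zeros_like(m); cv2.circle(k,tuple(px),r,255,-1)
    n,l,s,_=cv2.connectedComponentsWithStats(m&k)
    keep=[i for i in range(1,n) if s[i,4]>12]
    cs,_=cv2.findContours(np.isin(l,keep).astype(np.uint8),cv2.RETR_EXTERNAL,cv2.CHAIN_APPROX_NONE)
    pts=w(p,np.vstack([c_.reshape(-1,2) for c_ in cs]),h).astype(np.float32)
    (cx,cy),(a,b),t=cv2.minAreaRect(pts)
    if a<b: a,b,t=b,a,t+90
    return np.round([cx,cy,a,b,(t+90)%180-90],1)
E
python3 - <<'E'
from h import *
p=capture("top")
for c,q in dict(blue=(395,296),yellow=(404,229),red=(239,293)).items(): print("tray",c,rect(p,c,q,3,45))
for c,h in dict(blue=57,yellow=97,red=137).items(): print("tin",c,rect(p,c,(314,238),h,36))
print("robot sense; jar",w(p,(282,155),106))
b=cv2.cvtColor(p["pixels"],cv2.COLOR_BGR2GRAY)
k=np.zeros_like(b); k[214:242,186:220]=255
m=((b<45)&(k>0)).astype(np.uint8)
cs,_=cv2.findContours(m,0,cv2.CHAIN_APPROX_NONE); c=max(cs,key=cv2.contourArea)
print("pad",cv2.minAreaRect(w(p,c,12).astype(np.float32)))
cv2.imwrite("pics/t1.png",cv2.resize(p["pixels"][190:310,170:430],None,fx=3,fy=3,interpolation=cv2.INTER_CUBIC))
s=capture("side")
cv2.imwrite("pics/s1.png",cv2.resize(s["pixels"][190:300,250:370],None,fx=5,fy=5,interpolation=cv2.INTER_CUBIC))
E
```

```text
tray blue [ 423.1 -222.6  139.6   75.5    7.8]
tray yellow [ 6.071e+02 -2.439e+02  1.138e+02  7.120e+01 -6.000e-01]
tray red [423.  204.1  81.5  64.7   9.6]
tin blue [572.9   0.9 120.9  57.5  -3.8]
tin yellow [ 5.682e+02  1.000e-01  9.260e+01  5.240e+01 -2.900e+00]
tin red [570.5  -1.6  62.8  43.1  -4.1]
robot sense; jar [[781.49006987  84.53948278]]
pad ((602.9016723632812, 310.9405822753906), (69.30187225341797, 49.70908737182617), 87.29566192626953)
```

View pics/t1.png

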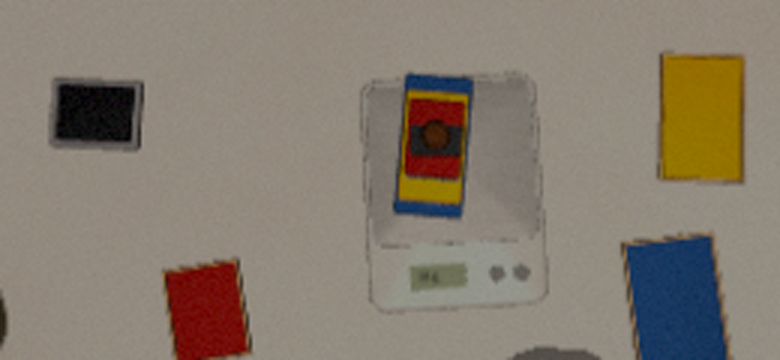

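View pics/s1.png

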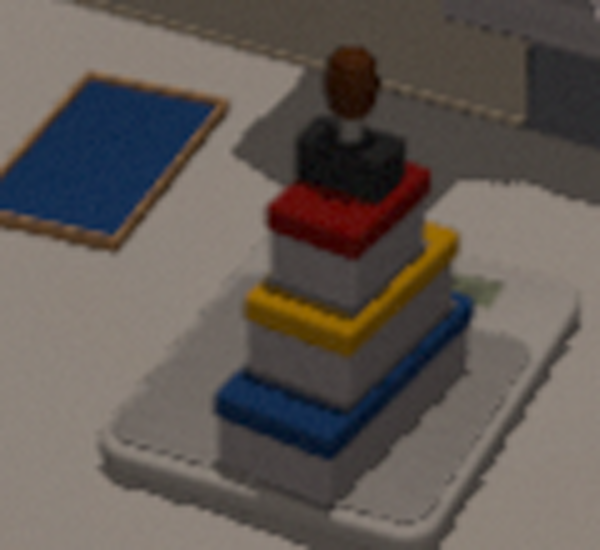

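The close crops confirm the choice: stamp on red on yellow on blue, with the knob at top pixel (315,235). Next I compute the knob and the first move.

```bash
python3 - <<'E'
from h import *
p=capture("top")
h=cv2.cvtColor(p["pixels"],cv2.COLOR_BGR2HSV)[225:247,303:327]; g=p["pixels"][225:247,303:327]
s=capture("side")
print(w(p,(315,235),195), proj(s,[[571,-5,186],[571,-5,17],[571,-5,201]]),"expect knob near (320,206), top (320,199)")
# candidate knob: brown dark-orange with value lower than lid
m=((g[...,2].astype(int)-g[...,0]>25)&(g[...,1].astype(int)-g[...,0]>8)&(g[...,2]<130)).astype(np.uint8)
for r in m: print("".join(".#"[v] for v in r))
ys,xs=np.nonzero(m); print(xs.mean()+303,ys.mean()+225)
E
```

```text
[[566.77074658  -4.03523684]] [[318.750424   205.13951941]
 [317.29003286 270.71058244]
 [318.89184539 198.77858007]] expect knob near (320,206), top (320,199)
..##...........#.....##.
...#..#...##...#.#...##.
...#.....#...##......#..
...#.#..........#.#..#..
...#...#.#....#......#..
.#................#####.
.#........#####....####.
.#.#.....#######.....##.
.##.....########.....##.
.##.....########.....##.
.##.....########.....#..
.##.....#########....#..
..#......########...##..
..#.......#####.....##..
..#.......###........#..
..#.................##..
..#.................##..
...#...............##...
.......#.#.....#.#.###..
#.........#.....#.####..
###.................##..
##.....#.#.####.##.###..
315.5149700598802 235.46706586826346
```

{"name": "drive_tool", "arguments": {
  "commands": "0.3 0.35 0 0 0 -0.1 100;0.3 0.35 0 0 0 -0.1 100;0.3 0.35 0 0 0 -0.1 100;0.3 0.35 0 0 0 -0.1 100;0.3 0 0 0 0 0 100",
  "force": 40
}}

```text
time_s: 1.72
eef_pos: [270.6, -377.3, 248.6]
ee_rot: [-0.001, 0.999, -0.032, -0.0]
force: [-0.4, -0.5, 0.5]
grip_width: 0.997
grip_force: 0.0
```

{"name": "drive_tool", "arguments": {
  "commands": "0.239 0.304 0 0 0 0 100;0.239 0.304 0 0 0 0 100;0.239 0.304 0 0 0 0 100;0.239 0.304 0 0 0 0 100;0.239 0.304 0 0 0 0 100;0.239 0.304 0 0 0 0 100;0.239 0.304 0 0 0 0 100;0.239 0.304 0 0 0 0 100;0.239 0.304 0 0 0 0 100;0.239 0.304 0 0 0 0 100;0.239 0.304 0 0 0 0 100;0.239 0.304 0 0 0 0 100;0 0 0 0 0 0 80;0 0 0 0 0 0 80;0 0 0 0 0 0 80"
}}

```text
time_s: 2.97
eef_pos: [556.3, -17.2, 248.1]
ee_rot: [0.0, 1.0, -0.031, -0.0]
force: [-0.2, 0.5, 0.2]
grip_width: 0.801
grip_force: 0.0
```

```bash
python3 - <<'E'
from h import *
s=capture("side"); cv2.imwrite("pics/s2.png",cv2.resize(s["pixels"][130:300,240:400],None,fx=3.5,fy=3.5,interpolation=cv2.INTER_CUBIC)); print(sense()["eef_pos"])
E
```

```text
[556.14944433 -17.72333455 248.27412761]
```

View pics/s2.png

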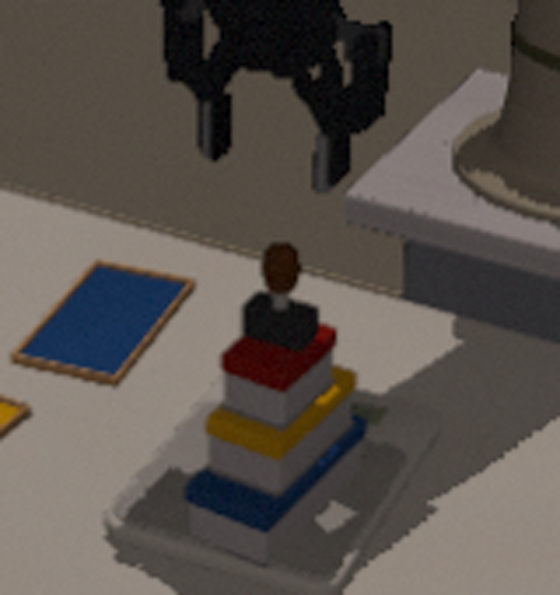

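The side view shows the open gripper straight above the stack, with fingertips near (301,174) and (334,184) and the knob at (320,206). The move fell short by about (12,14) mm, so I correct that and descend.

{"name": "drive_tool", "arguments": {
  "commands": "0.12 0.14 0 0 0 0 80;0 0 -0.1 0 0 0 80;0 0 -0.1 0 0 0 80;0 0 -0.1 0 0 0 80;0 0 -0.1 0 0 0 80;0 0 0 0 0 0 80;0 0 0 0 0 0 80"
}}

```text
time_s: 3.6
eef_pos: [568.2, -3.3, 207.7]
ee_rot: [-0.0, 1.0, -0.031, -0.001]
force: [0.2, -0.2, 0.4]
grip_width: 0.797
grip_force: 0.0
```

```bash
python3 - <<'E'
from h import *
e=sense()["eef_pos"];print(e)
s=capture("side"); cv2.imwrite("pics/s3.png",cv2.resize(s["pixels"][150:260,260:380],None,fx=5,fy=5,interpolation=cv2.INTER_CUBIC))
print((proj(s,[e,e-[0,0,17],e-[0,0,7]])-[260,150])*5)
E
```

```text
[568.16636774  -3.34631506 207.68191171]
[[301.602166   227.59790908]
 [300.7401901  263.81095701]
 [301.24557122 242.58210367]]
```

View pics/s3.png

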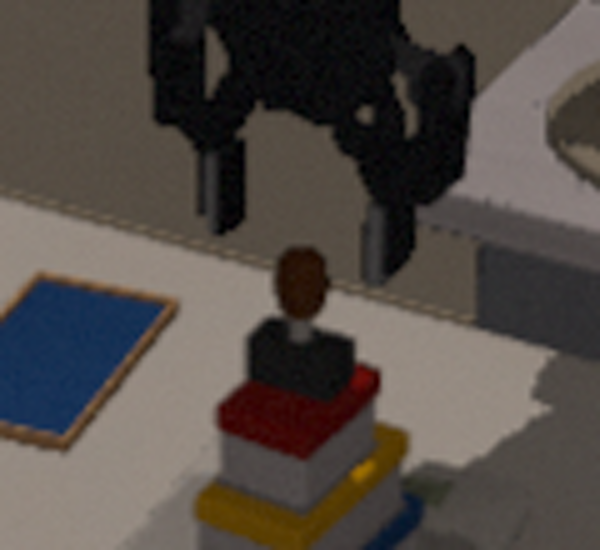

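The knob (crop 300,280) sits midway between the fingertips at (220,230) and (378,280). Descending and gripping now.

{"name": "drive_tool", "arguments": {
  "commands": "0 0 -0.12 0 0 0 80;0 0 -0.12 0 0 0 80;0 0 0 0 0 0 25;0 0 0 0 0 0 15;0 0 0 0 0 0 10;0 0 0 0 0 0 10;0 0 0 0 0 0 10;0 0 0 0 0 0 10;0 0 0 0 0 0 10;0 0 0 0 0 0 10",
  "force": 40
}}

```text
time_s: 4.48
eef_pos: [569.0, -3.0, 185.4]
ee_rot: [0.0, 1.0, -0.031, 0.001]
force: [0.2, 0.4, 5.8]
grip_width: 0.245
grip_force: 39.1
```

{"name": "drive_tool", "arguments": {
  "commands": "0 0 0.1 0 0 0 10;0 0 0.2 0 0 0 10;0 0 0.2 0 0 0 10;0.03 0.1 0 0 0 0 10;0.03 0.2 0 0 0 0 10;0.03 0.3 0 0 0 0 10;0.03 0.3 0 0 0 0 10;0.03 0.3 0 0 0 0 10;0.03 0.3 0 0 0 0 10;0.03 0.3 0 0 0 0 10;0.03 0.3 0 0 0 0 10;0.03 0.3 0 0 0 0 10;0.03 0.3 0 0 0 0 10;0.03 0.2 0 0 0 0 10;0.03 0.1 -0.1 0 0 0 10;0 0 -0.2 0 0 0 10;0 0 -0.2 0 0 0 10;0 0 -0.2 0 0 0 10;0 0 -0.2 0 0 0 10;0 0 0 0 0 0 10"
}}

```text
time_s: 6.15
eef_pos: [602.7, 295.9, 139.0]
ee_rot: [0.001, 1.0, -0.031, -0.004]
force: [-0.2, -0.3, -1.7]
grip_width: 0.243
grip_force: 39.2
```

```bash
python3 - <<'E'
from h import *
s=sense();print(s["eef_pos"],s["ee_rot"],s["force"],s["grip_width"])
E
```

```text
[602.7310599  295.91332524 138.95340853] [ 0.00141429  0.99951018 -0.03099473 -0.00408869] [-0.18088582 -0.31677036 -1.66632101] 0.24263511746062846
```

{"name": "drive_tool", "arguments": {
  "commands": "0 0.15 0 0 0 0 10;0 0 -0.2 0 0 0 10;0 0 -0.2 0 0 0 10;0 0 -0.2 0 0 0 10;0 0 -0.1 0 0 0 10;0 0 0 0 0 0 10;0 0 0 0 0 0 10"
}}

```text
time_s: 6.73
eef_pos: [604.9, 311.9, 75.1]
ee_rot: [-0.0, 1.0, -0.031, 0.0]
force: [0.2, 0.7, -0.4]
grip_width: 0.244
grip_force: 39.2
```

```bash
python3 - <<'E'
from h import *
e=sense()["eef_pos"];print(e)
s=capture("side"); cv2.imwrite("pics/s4.png",cv2.resize(s["pixels"][270:360,400:510],None,fx=5,fy=5,interpolation=cv2.INTER_CUBIC))
print((proj(s,[[e[0],e[1],e[2]-48.4],[603,311,12]])-[400,270])*5)
E
```

```text
[604.9053473  311.92697736  75.06729493]
[[258.56687436 265.36369161]
 [251.55372154 288.94142517]]
```

View pics/s4.png

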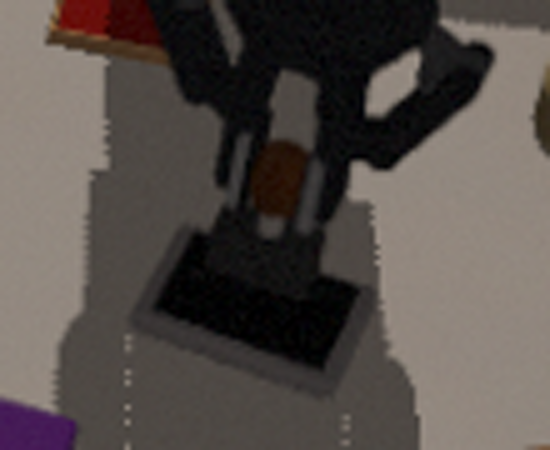

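The stamp hangs upright just above the pad, with its foot at crop (262,270), as predicted. Lowering.

{"name": "drive_tool", "arguments": {
  "commands": "-0.02 -0.01 -0.07 0 0 0 10;0 0 -0.05 0 0 0 10;0 0 -0.02 0 0 0 10;0 0 0 0 0 0 10;0 0 0 0 0 0 10"
}}

```text
time_s: 7.2
eef_pos: [602.7, 311.1, 60.6]
ee_rot: [-0.0, 1.0, -0.031, 0.0]
force: [-0.2, -0.4, 1.9]
grip_width: 0.243
grip_force: 39.4
```

{"name": "drive_tool", "arguments": {
  "commands": "0 0 -0.01 0 0 0 10;0 0 0 0 0 0 10;0 0 0 0 0 0 40;0 0 0 0 0 0 60;0 0 0 0 0 0 75;0 0 0 0 0 0 75;0 0 0 0 0 0 75;0 0 0 0 0 0 75"
}}

```text
time_s: 7.87
eef_pos: [602.5, 311.0, 59.1]
ee_rot: [0.0, 1.0, -0.031, -0.0]
force: [-0.8, 0.4, -0.6]
grip_width: 0.748
grip_force: 0.0
```

{"name": "drive_tool", "arguments": {
  "commands": "0 0 0.2 0 0 0 75;0 0 0.3 0 0 0 75;0 0 0.3 0 0 0 75;0 0 0.3 0 0 0 75;-0.03 -0.3 0.1 0 0 0 75;-0.03 -0.3 0 0 0 0 75;-0.03 -0.3 0 0 0 0 75;-0.03 -0.3 0 0 0 0 75;-0.03 -0.3 0 0 0 0 75;-0.03 -0.3 0 0 0 0 75;-0.03 -0.3 0 0 0 0 75;-0.03 -0.3 0 0 0 0 75;-0.03 -0.3 0 0 0 0 75;-0.03 -0.3 0 0 0 0 75;0 0 0 0 0 0 75;0 0 0 0 0 0 75"
}}

```text
time_s: 9.2
eef_pos: [572.5, 10.0, 179.4]
ee_rot: [-0.0, 0.999, -0.032, 0.0]
force: [-0.2, -1.5, 0.3]
grip_width: 0.758
grip_force: 0.0
```

```bash
python3 - <<'E'
from h import *
print(sense()["eef_pos"])
s=capture("side"); print([boxes_of(s,n)[:2] for n in("date_stamp","red_tin")], proj(s,[[603,311,43],[570,-1,117]]))
E
```

```text
[572.52731611   9.95176567 179.38054694]
[[{'position': [450.2, 321.7], 'confidence': 0.64}, {'position': [221.8, 253.0], 'confidence': 0.62}], [{'position': [320.6, 233.0], 'confidence': 0.67}]] [[452.90570728 316.16239762]
 [320.01080287 233.50586097]]
```

{"name": "drive_tool", "arguments": {
  "commands": "-0.02 -0.11 0 0 0 0 75;0 0 -0.15 0 0 0 75;0 0 -0.15 0 0 0 75;0 0 -0.15 0 0 0 75;0 0 -0.1 0 0 0 75;0 0 0 0 0 0 75;0 0 0 0 0 0 75"
}}

```text
time_s: 9.93
eef_pos: [570.6, 0.1, 124.4]
ee_rot: [-0.0, 1.0, -0.03, -0.0]
force: [0.3, 0.4, 0.5]
grip_width: 0.753
grip_force: 0.0
```

{"name": "drive_tool", "arguments": {
  "commands": "0 0 0 0 0 0 50;0 0 0 0 0 0 40;0 0 0 0 0 0 40;0 0 0 0 0 0 40;0 0 0 0 0 0 40;0 0 0 0 0 0 40",
  "force": 50
}}

```text
time_s: 10.43
eef_pos: [571.2, -0.1, 125.5]
ee_rot: [0.0, 1.0, -0.031, 0.001]
force: [-0.3, 0.5, 7.1]
grip_width: 0.529
grip_force: 53.0
```

{"name": "drive_tool", "arguments": {
  "commands": "0 0 0.1 0 0 0 40;0 0 0.2 0 0 0 40;0 0 0.1 0 0 0 40;-0.08 0.1 0 0 0 0.03 40;-0.14 0.2 0 0 0 0.03 40;-0.2 0.28 0 0 0 0.05 40;-0.2 0.28 0 0 0 0.05 40;-0.2 0.28 0 0 0 0.05 40;-0.2 0.28 0 0 0 0.05 40;-0.2 0.28 0 0 0 0.03 40;-0.18 0.24 0 0 0 0 40;-0.1 0.15 0 0 0 0 40;-0.05 0.1 -0.1 0 0 0 40;0 0 -0.2 0 0 0 40;0 0 -0.2 0 0 0 40;0 0 0 0 0 0 40;0 0 0 0 0 0 40"
}}

```text
time_s: 11.85
eef_pos: [415.4, 218.9, 114.5]
ee_rot: [0.0, 0.997, 0.083, -0.001]
force: [0.5, 1.7, -0.5]
grip_width: 0.528
grip_force: 52.1
```

{"name": "drive_tool", "arguments": {
  "commands": "0.04 -0.07 0 0 0 0 40;0.04 -0.08 0 0 0 0 40;0 0 -0.2 0 0 0 40;0 0 -0.2 0 0 0 40;0 0 -0.2 0 0 0 40;0 0 -0.1 0 0 0 40;0 0 0 0 0 0 40;0 0 0 0 0 0 40"
}}

```text
time_s: 12.52
eef_pos: [424.2, 203.7, 45.0]
ee_rot: [-0.0, 0.997, 0.083, 0.0]
force: [-1.1, -0.7, -1.1]
grip_width: 0.531
grip_force: 52.2
```

```bash
python3 - <<'E'
from h import *
e=sense()["eef_pos"];print(e)
s=capture("side"); cv2.imwrite("pics/s5.png",cv2.resize(s["pixels"][210:300,370:480],None,fx=5,fy=5,interpolation=cv2.INTER_CUBIC))
E
```

```text
[424.24586582 203.71813002  45.00925125]
```

View pics/s5.png

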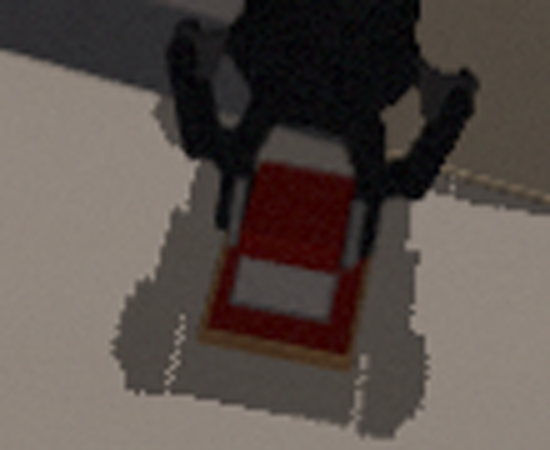

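The tin hangs upright over the tray (lid at crop 300,215), aligned with it. Lowering by 13 mm.

{"name": "drive_tool", "arguments": {
  "commands": "-0.01 0 -0.06 0 0 0 40;0 0 -0.05 0 0 0 40;0 0 -0.02 0 0 0 40;0 0 0 0 0 0 40;0 0 0 0 0 0 40"
}}

```text
time_s: 12.98
eef_pos: [422.6, 204.1, 31.5]
ee_rot: [-0.0, 0.997, 0.083, 0.0]
force: [-1.0, -0.2, 3.3]
grip_width: 0.53
grip_force: 52.6
```

{"name": "drive_tool", "arguments": {
  "commands": "0 0 0 0 0 0 60;0 0 0 0 0 0 75;0 0 0 0 0 0 75;0 0 0 0 0 0 75;0 0 0 0 0 0 75;0 0 0.2 0 0 0 85;0 0 0.3 0 0 0 85;0 0 0.3 0 0 0 85;0 0 0.3 0 0 0 85;0.2 -0.28 0 0 0 -0.05 85;0.2 -0.28 0 0 0 -0.05 85;0.2 -0.28 0 0 0 -0.05 85;0.2 -0.28 0 0 0 -0.05 85;0.2 -0.28 0 0 0 -0.05 85;0.2 -0.28 0 0 0 -0.04 85;0.15 -0.2 0 0 0 0 85;0.1 -0.14 0 0 0 0 85;0 0 0 0 0 0 85;0 0 0 0 0 0 85"
}}

```text
time_s: 14.57
eef_pos: [567.4, 1.7, 140.9]
ee_rot: [-0.0, 1.0, -0.031, -0.0]
force: [-0.2, 0.6, 0.5]
grip_width: 0.847
grip_force: 0.0
```

```bash
python3 - <<'E'
from h import *
print(sense()["eef_pos"])
s=capture("side"); cv2.imwrite("pics/s6.png",s["pixels"][180:360,200:500])
print(rect(s,"red",(427,262),43,40),[ (n,boxes_of(s,n)[0]) for n in("yellow_tin","blue_tin")],proj(s,[[568.2,0.1,77],[423,204,23]]))
E
```

```text
[567.43410316   1.71563198 140.87680125]
[453.4 212.2 118.5  60.   10.3] [('yellow_tin', {'position': [317.3, 249.8], 'confidence': 0.76}), ('blue_tin', {'position': [314.9, 271.6], 'confidence': 0.76})] [[320.46409912 248.67193248]
 [427.94632818 261.14994161]]
```

View pics/s6.png

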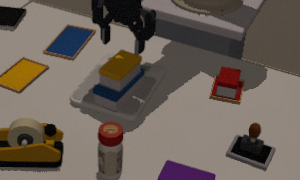

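The red tin sits in its tray at crop (228,82), the stamp stands on the pad at (252,140), and the gripper is over the yellow tin. Next I grip it.

{"name": "drive_tool", "arguments": {
  "commands": "0.01 -0.01 -0.15 0 0 0 85;0 0 -0.15 0 0 0 85;0 0 -0.15 0 0 0 85;0 0 -0.1 0 0 0 85;0 0 0 0 0 0 85;0 0 0 0 0 0 85;0 0 0 0 0 0 60;0 0 0 0 0 0 50;0 0 0 0 0 0 50;0 0 0 0 0 0 50;0 0 0 0 0 0 50;0 0 0 0 0 0 50",
  "force": 60
}}

```text
time_s: 15.72
eef_pos: [569.2, 1.1, 87.6]
ee_rot: [0.0, 1.0, -0.031, 0.001]
force: [-1.8, 0.5, 6.5]
grip_width: 0.622
grip_force: 64.7
```

{"name": "drive_tool", "arguments": {
  "commands": "0 0 0.1 0 0 0 50;0 0 0.2 0 0 0 50;0 0 0.1 0 0 0 50;0.02 -0.1 0 0 0 0 50;0.04 -0.2 0 0 0 0 50;0.05 -0.28 0 0 0 0.02 50;0.05 -0.28 0 0 0 0.02 50;0.05 -0.28 0 0 0 0.02 50;0.05 -0.28 0 0 0 0.01 50;0.05 -0.28 0 0 0 0 50;0.04 -0.28 0 0 0 0 50;0.03 -0.24 0 0 0 0 50;0.02 -0.14 0 0 0 0 50;0 -0.08 0 0 0 0 50;0 0 0 0 0 0 50;0 0 -0.2 0 0 0 50;0 0 -0.2 0 0 0 50;0 0 -0.1 0 0 0 50;0 0 0 0 0 0 50"
}}

```text
time_s: 17.3
eef_pos: [607.4, -241.5, 73.7]
ee_rot: [-0.001, 1.0, -0.003, -0.002]
force: [0.8, 0.1, -1.5]
grip_width: 0.618
grip_force: 63.8
```

{"name": "drive_tool", "arguments": {
  "commands": "0 -0.02 -0.1 0 0 0 50;0 0 -0.1 0 0 0 50;0 0 -0.08 0 0 0 50;0 0 0 0 0 0 50;0 0 0 0 0 0 50"
}}

```text
time_s: 17.72
eef_pos: [608.5, -244.9, 48.0]
ee_rot: [-0.0, 1.0, -0.003, -0.0]
force: [-0.8, 0.7, -1.8]
grip_width: 0.619
grip_force: 63.8
```

```bash
python3 - <<'E'
from h import *
e=sense()["eef_pos"];print(e)
s=capture("side"); cv2.imwrite("pics/s7.png",cv2.resize(s["pixels"][200:290,170:280],None,fx=5,fy=5,interpolation=cv2.INTER_CUBIC))
E
```

```text
[ 608.46470336 -244.88694999   47.98687334]
```

View pics/s7.png

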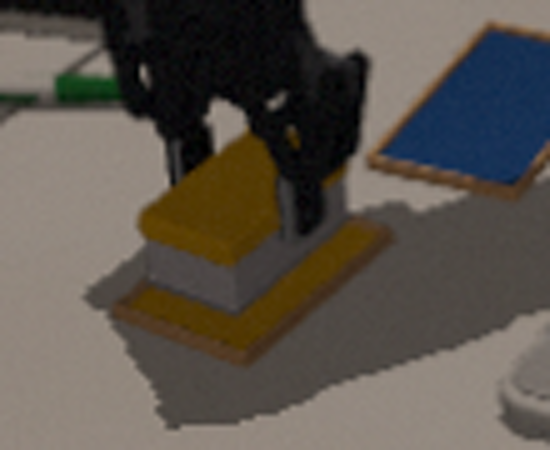

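The yellow tin (crop 235,220) hangs level and square above its tray. Lowering and releasing.

{"name": "drive_tool", "arguments": {
  "commands": "-0.01 0.01 -0.06 0 0 0 50;0 0 -0.06 0 0 0 50;0 0 -0.02 0 0 0 50;0 0 0 0 0 0 50;0 0 0 0 0 0 50;0 0 0 0 0 0 50"
}}

```text
time_s: 18.27
eef_pos: [607.5, -244.0, 34.1]
ee_rot: [-0.0, 1.0, -0.003, -0.0]
force: [0.8, 0.9, -1.8]
grip_width: 0.619
grip_force: 63.7
```

{"name": "drive_tool", "arguments": {
  "commands": "0 0 -0.01 0 0 0 50;0 0 0 0 0 0 50;0 0 0 0 0 0 70;0 0 0 0 0 0 85;0 0 0 0 0 0 85;0 0 0 0 0 0 85;0 0 0 0 0 0 85;0 0 0.2 0 0 0 95;0 0 0.3 0 0 0 95;0 0 0.3 0 0 0 95;-0.04 0.29 0.1 0 0 -0.02 95;-0.04 0.29 0 0 0 -0.02 95;-0.04 0.29 0 0 0 -0.02 95;-0.04 0.29 0 0 0 -0.02 95;-0.04 0.29 0 0 0 0 95;-0.04 0.29 0 0 0 0 95;-0.04 0.29 0 0 0 0 95;-0.04 0.26 0 0 0 0 95;-0.02 0.16 0 0 0 0 95;0 0 0 0 0 0 95"
}}

```text
time_s: 19.93
eef_pos: [573.1, 3.9, 123.4]
ee_rot: [-0.0, 0.999, -0.033, -0.0]
force: [0.5, 0.9, -0.4]
grip_width: 0.953
grip_force: 0.0
```

```bash
python3 - <<'E'
from h import *
print(sense()["eef_pos"])
t=capture("top"); print(rect(t,"yellow",(404,229),40,45),rect(t,"red",(239,293),3,45))
s=capture("side"); cv2.imwrite("pics/s8.png",cv2.resize(s["pixels"][180:320,190:390],None,fx=3,fy=3,interpolation=cv2.INTER_CUBIC))
E
```

```text
[573.05063856   3.89496326 123.42260917]
[ 6.028e+02 -2.382e+02  1.101e+02  6.700e+01 -3.000e-01] [422.6 204.3  81.   63.9  10.2]
```

View pics/s8.png

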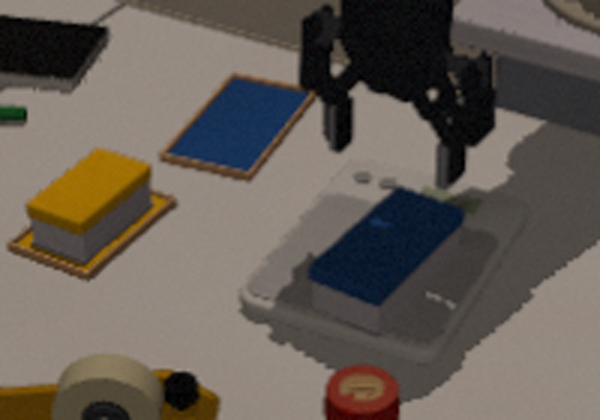

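The yellow tin sits in its tray (crop 90,205) and the gripper is over the blue tin (385,245). Next I grip it.

{"name": "drive_tool", "arguments": {
  "commands": "0 -0.03 -0.15 0 0 0 95;0 0 -0.2 0 0 0 95;0 0 -0.2 0 0 0 95;0 0 -0.1 0 0 0 95;0 0 -0.08 0 0 0 95;0 0 0 0 0 0 95;0 0 0 0 0 0 95"
}}

```text
time_s: 20.62
eef_pos: [573.9, -2.4, 50.7]
ee_rot: [0.0, 0.999, -0.035, 0.0]
force: [-0.8, -0.1, 0.3]
grip_width: 0.95
grip_force: 0.0
```

{"name": "drive_tool", "arguments": {
  "commands": "0 0 -0.03 0 0 0 95;0 0 0 0 0 0 70;0 0 0 0 0 0 60;0 0 0 0 0 0 60;0 0 0 0 0 0 60;0 0 0 0 0 0 60;0 0 0 0 0 0 60",
  "force": 70
}}

```text
time_s: 21.2
eef_pos: [574.0, -2.0, 48.2]
ee_rot: [0.0, 0.999, -0.035, 0.001]
force: [-0.6, -0.2, 6.1]
grip_width: 0.683
grip_force: 76.9
```

{"name": "drive_tool", "arguments": {
  "commands": "0 0 0.1 0 0 0 60;0 0 0.2 0 0 0 60;0 0 0.15 0 0 0 60;-0.06 -0.1 0 0 0 0.02 60;-0.12 -0.18 0 0 0 0.03 60;-0.18 -0.26 0 0 0 0.04 60;-0.19 -0.28 0 0 0 0.04 60;-0.19 -0.28 0 0 0 0.04 60;-0.19 -0.28 0 0 0 0.04 60;-0.19 -0.28 0 0 0 0.03 60;-0.18 -0.26 0 0 0 0.02 60;-0.12 -0.18 0 0 0 0 60;-0.06 -0.1 0 0 0 0 60;0 0 0 0 0 0 60;0 0 -0.1 0 0 0 60;0 0 -0.15 0 0 0 60;0 0 0 0 0 0 60"
}}

```text
time_s: 22.62
eef_pos: [425.0, -220.0, 64.8]
ee_rot: [-0.002, 0.998, 0.068, -0.002]
force: [-0.5, 0.7, -2.8]
grip_width: 0.685
grip_force: 75.8
```

{"name": "drive_tool", "arguments": {
  "commands": "-0.01 -0.02 -0.06 0 0 0 60;0 0 -0.1 0 0 0 60;0 0 0 0 0 0 60;0 0 0 0 0 0 60"
}}

```text
time_s: 22.95
eef_pos: [424.5, -223.7, 50.9]
ee_rot: [-0.0, 0.998, 0.068, -0.0]
force: [-0.4, -0.4, -1.4]
grip_width: 0.684
grip_force: 75.8
```

```bash
python3 - <<'E'
from h import *
e=sense()["eef_pos"];print(e)
s=capture("side"); cv2.imwrite("pics/s9.png",cv2.resize(s["pixels"][170:260,215:325],None,fx=5,fy=5,interpolation=cv2.INTER_CUBIC))
E
```

```text
[ 424.52895766 -223.65167271   50.93171099]
```

View pics/s9.png

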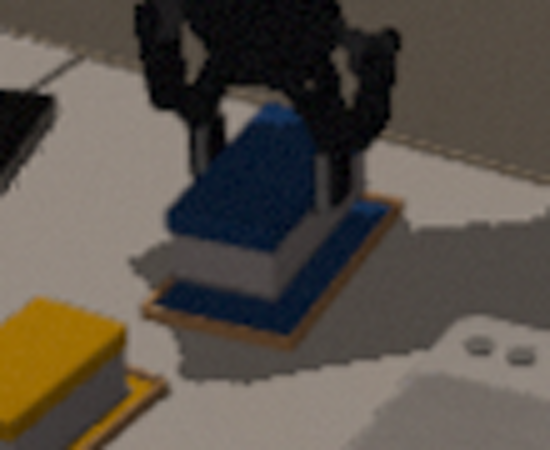

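The blue tin (crop 265,200) hangs level and square over its tray. Lowering it to about 34.

{"name": "drive_tool", "arguments": {
  "commands": "0 0.01 -0.07 0 0 0 60;0 0 -0.06 0 0 0 60;0 0 -0.03 0 0 0 60;0 0 0 0 0 0 60;0 0 0 0 0 0 60;0 0 0 0 0 0 60"
}}

```text
time_s: 23.5
eef_pos: [424.6, -223.0, 35.4]
ee_rot: [0.0, 0.998, 0.067, 0.0]
force: [-0.2, 0.2, -1.9]
grip_width: 0.684
grip_force: 75.9
```

{"name": "drive_tool", "arguments": {
  "commands": "0 0 -0.02 0 0 0 60;0 0 0 0 0 0 60;0 0 0 0 0 0 80;0 0 0 0 0 0 90;0 0 0 0 0 0 90;0 0 0 0 0 0 90;0 0 0 0 0 0 90;0 0 0.2 0 0 0 95;0 0 0.3 0 0 0 95;0 0 0.3 0 0 0 95;0 0 0.3 0 0 0 95;-0.25 -0.3 0.2 0 0 0 95;-0.25 -0.3 0.2 0 0 0 95;-0.25 -0.3 0.2 0 0 0 95;-0.2 -0.3 0 0 0 0 95;-0.2 -0.3 0 0 0 0 95;-0.2 -0.3 0 0 0 0 95;0 -0.1 0 0 0 0 95;0 0 0 0 0 0 95;0 0 0 0 0 0 95"
}}

```text
time_s: 25.17
eef_pos: [293.4, -408.1, 199.9]
ee_rot: [-0.0, 0.998, 0.067, -0.0]
force: [0.8, 0.4, 0.0]
grip_width: 0.95
grip_force: 0.0
```

```bash
python3 - <<'E'
from h import *
print(sense()["eef_pos"])
t=capture("top")
# sharp overlay: expected lid outlines if perfectly centred in the trays
v=cv2.resize(t["pixels"][190:340,170:430],None,fx=3,fy=3,interpolation=cv2.INTER_CUBIC)
for c,L,W,x,y,a in (("blue",124,60,423.1,-222.6,7.8),("yellow",94,54,607.1,-243.9,-.6),("red",64,46,423,204.1,9.6),("stamp",24,42,602.9,310.9,-2.7)):
    z=34 if c=="stamp" else 43
    r=R.from_euler("z",a,degrees=True).as_matrix()[:2,:2]
    q=np.array([[1,1],[1,-1],[-1,-1],[-1,1]])*[L/2,W/2]@r.T+[x,y]
    u=((proj(t,np.c_[q,np.full(4,z)])-[170,190]+.5)*3)
    cv2.polylines(v,[u.round().astype(np.int32)],True,(0,255,0),1)
cv2.imwrite("pics/t2.png",v)
s=capture("side"); cv2.imwrite("pics/s10.png",cv2.resize(s["pixels"][160:400,180:500],None,fx=2.5,fy=2.5,interpolation=cv2.INTER_CUBIC))
E
```

```text
[ 293.42151892 -408.12228168  199.92758109]
```

View pics/t2.png

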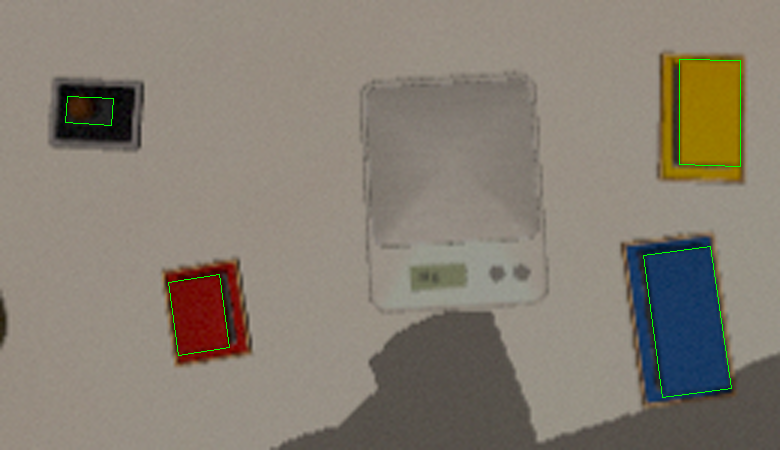

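View pics/s10.png

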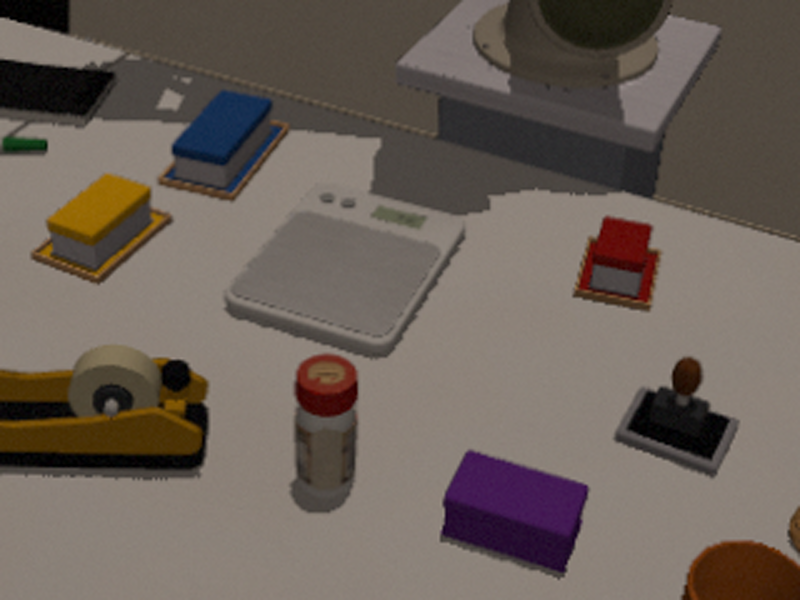

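All three lids match the green outlines of perfect centring: blue (688,322), yellow (711,112) and red (199,315). The stamp stands mid-pad, the jar is untouched and the arm is clear. Handing in.

```bash
python3 -c "
from rig import finish_job; print(finish_job())"
```

```text
the job is handed in; nothing more can be done
None
```

I handed the job in after about 25 s of robot time: in the last pictures each tin sits square and centred in its own colour's tray, the stamp stands mid-pad, and the jar looks untouched; the hand-in returned no verdict.

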